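Capacitor in, cover held over its screw holes

ROBOT

A 7-joint arm with a two-finger parallel gripper is mounted at the origin on the work surface. World frame = base frame: x ahead of the robot, y to its left, z up, the work surface at z = 0. Lengths are in m, angles in rad, forces in N, time in s.
With the tool pointing down it reaches from about 0.425 to 0.925 m from the base axis. Payload 6.8 kg.
Tool frame: the origin (TCP) lies on the front face of the gripper's body, between the roots of the fingers; the fingertips stand 73 mm ahead of it and the grasp point (between the pads) lies 54 mm ahead of it (env.nose_length is the distance from the TCP to the fingertips, in m); z points along the fingers, y is the line along which they close (so a half turn about z gives the same grasp; the last joint's range is limited). The gripper opens to 85 mm and grips with 20 to 120 N. Pads are 22 mm wide; open, the fingers measure 114 mm over their backs; the gripper's body (76 mm by 85 mm) begins 54 mm behind the grasp point. The pads swing forward as they close: fully open they stand 13 mm farther back than shut.
Start: joints at [1.205, 0.477, 0.022, 1.555, -0.011, 1.109, -0.083], TCP at [0.172, -0.653, 0.304] pointing down, gripper open.
Joint ranges: [-2.96, 2.96], [-0.34, 2.1], [-1.41, 1.46], [0.24, 2.44], [-1.37, 4.51], [0.17, 1.92], [-2.96, 2.96]. Speed limits (rad/s): [2.39, 2.39, 3.14, 3.14, 3.14, 3.14, 3.14].

INTERFACE

Orientations are given as a unit quaternion [w, x, y, z].
In Python, from cell import env, kin, camera, calibration, job gives the robot as it stands. The module is installed in compiled form; this text tells all that it offers. Calls block until the motion is done:
- env.reach(position, orientation): joint-space move of the TCP to a pose.
- env.movel(position, velocity=0.15, rot=None, stop_force=None): straight line of the TCP; rot=None keeps the orientation; velocity is the mean speed in m/s. With stop_force (N) it stops when the force on the tool has changed by that much, and returns True; else False.
- env.goto_joints(angles): joint-space move.
- env.grip(opening, f_grip=None): finger opening in m; f_grip is the grip in N (None keeps the last); returns when the fingers have stopped.
- env.dwell(seconds).
- kin.inverse_kinematics(position, orientation): joint angles nearest the present ones, or None.
- env.get_state(): the state.
- camera(name): name is "side" or "top"; returns (picture, depth): 400x640x3 uint8, blue, green, red; 400x640 float32, m along the optical axis (not along the pixel's ray), 0 where there is no reading.
- calibration(name): a dict with "fx", "fy", "cx", "cy" (pixels), "rvec" (rotation vector, rad) and "tvec" (3), from world to camera coordinates, as OpenCV has them. Camera axes: x right, y down, z forward; pixel columns grow to the right and rows downward; lengths in m; the calibration is good to about 2 mm. A picture is of the moment at which its call begins. calibration takes no time and is no camera call.
A pose or a line that the arm cannot do raises env.PlanningError and nothing moves.
- job.job_done(): hands the job in; it is judged then, once.
The state is a dict: "time": time; "qpos": joint angles; "joint_velocities": joint speeds; "joint_torque": joint torques, N m; "tcp_pos": TCP position; "orientation": TCP orientation; "force": force on the tool from outside, world axes, zero at the start; "torque": the same for the moment, N m; "opening": finger opening in m; "gripper_force": force on a finger pad.
Only numpy, scipy, OpenCV 4.12 (cv2) and the standard library are available. Lean on these libraries where they do the work, as an engineer would, in place of code of your own. Each camera call takes 0.05 s, during which the arm holds its last target. There are 200 camera calls.

TASK

Stand the blue capacitor upright in the yellow clamp ring inside the open power supply and let go of it. Then pick up the teal cover by its handle and hold it level about a centimetre above the four posts, red-marked end over the red terminal block, so that every cover hole is lined up over its threaded hole for the screws. Finish while still holding the cover there, still and touching neither posts nor capacitor; leave everything else on the bench where it is.

Things in the scene. Friction and masses are not known exactly. Their poses are not given: they have to be found in the camera images.
- chassis: Open power-supply chassis, fixed: tray 130 (x) by 180 mm (y), all at most 22 mm high but four steel posts, 16 mm wide, flat tops 80 mm above the bench, each with a dark 6.6 mm threaded hole. Wide post pair (88 mm apart) at the +y end; narrow pair (56 mm) at the -y end, by the red terminal block. Origin under its centre, z up. Left or right of the middle, yaw within 0.4 rad.
- seat (a point): Centre of the clamp ring's floor on the circuit board, in the middle of the chassis, 12 mm above the bench. The yellow ring round it is 10 mm tall, inside 40 mm across, outside 48 mm, and open at the top.
- cover: Loose cover: teal plate 116 (x) by 160 mm (y), 4 mm thick, about 0.35 kg, flat on the bench, black handle up. Four 12 mm through holes in the same trapezium as the posts: wide pair at its +y end, narrow pair at its -y end, which bears a red mark. Origin at the centre of the underside, z up. On the other side of the middle from the chassis, yaw within 0.5 rad.
- cover_grip (a point): Centre of the handle's grip bar, 38 mm above the plate's underside, same axes as the cover. The bar is 12 mm thick (along the cover's x), 80 mm long (along its y) and 12 mm high; 28 mm free under it.
- blue_can_mid (a point): Middle (half-way up) of the blue capacitor: an upright loose cylinder 32 mm across and 50 mm tall (plus two 4 mm terminals on top), about 70 g, standing on the bench near the middle; z up.
- blue_can: The same blue capacitor; origin at the centre of its underside.
- black_can_mid (a point): Middle of the black capacitor, same size and shape as the blue one but not wanted: to be left alone. It and the blue one may stand in each other's place.
- multimeter: Bystander: yellow multimeter, 150 x 78 x 34 mm, lying at the right. Origin under its centre.
- screw_cup: Bystander: small steel cup, 64 mm across, 45 mm tall, at the far side. Origin under its centre.
- tape_roll: Bystander: red roll, 90 mm across, 19 mm high, at the left. Origin under its centre.
- screwdriver: Bystander: screwdriver lying at the far side.
- wrench: Bystander: wrench lying at the far left.
- thread0 (a point): Mouth of a threaded hole on a post's top, 80 mm above the bench, at the end where the holes lie wide apart, local x -44, y +65 mm of the chassis; axes as the chassis.
- cover_hole0 (a point): Centre of the cover hole that belongs over thread0, on the plate's underside, at the end where the holes lie wide apart, local x -44, y +65 mm of the cover.
- thread1 (a point): Mouth of a threaded hole on a post's top, 80 mm above the bench, at the wide end, local x +44, y +65 mm of the chassis; axes as the chassis.
- cover_hole1 (a point): Centre of the cover hole that belongs over thread1, on the plate's underside, at the wide end, local x +44, y +65 mm of the cover.
- thread2 (a point): Mouth of a threaded hole on a post's top, 80 mm above the bench, at the red-marked end where the holes lie close together, local x -28, y -65 mm of the chassis; axes as the chassis.
- cover_hole2 (a point): Centre of the cover hole that belongs over thread2, on the plate's underside, at the red-marked end where the holes lie close together, local x -28, y -65 mm of the cover.
- thread3 (a point): Mouth of a threaded hole on a post's top, 80 mm above the bench, at the red-marked end, local x +28, y -65 mm of the chassis; axes as the chassis.
- cover_hole3 (a point): Centre of the cover hole that belongs over thread3, on the plate's underside, at the red-marked end, local x +28, y -65 mm of the cover.
Not all that is in view belongs to the job. Of the things shaped like the blue_can, the blue one is meant.

How it is judged:
By the outcome, as a careful person would: the job done as asked, in the order asked, and still so for the second after the job is handed in, while the arm keeps its last pose, push and grip.
It also fails if it takes over 61 s, if anything falls off the work surface, if the arm or the gripper's body presses on something with over 40 N, if the wrist force passes 120 N, or if a joint passes its speed limit or range.

## Working session

There is one attempt and no reset: what is moved stays moved. The work goes in short steps, each a Python script; the robot and the scene stay as the last script left them, time stands still between calls to the robot, and variables do not carry over. Pictures are saved under pics/ and viewed, at most 10 in all, crops included, and the job is handed in when it is done.

```bash
mkdir -p pics; cat > h.py <<'E'
import numpy as np, cv2
from cell import env, kin, camera, calibration, job
def snap(name):
    im,d=camera(name); return im,d
def world(name,u,v,z=None,d=None):
    c=calibration(name); R=cv2.Rodrigues(np.array(c["rvec"],float))[0]; t=np.array(c["tvec"],float).ravel()
    r=np.array([(u-c["cx"])/c["fx"],(v-c["cy"])/c["fy"],1.])
    o=-R.T@t; w=R.T@r
    s=(z-o[2])/w[2] if d is None else d
    return o+s*w
def proj(name,P):
    c=calibration(name); K=np.array([[c["fx"],0,c["cx"]],[0,c["fy"],c["cy"]],[0,0,1.]])
    return cv2.projectPoints(np.array(P,float).reshape(-1,3),np.array(c["rvec"],float),np.array(c["tvec"],float),K,None)[0][:,0]
E
python3 - <<'E'
from h import *
for n in("top","side"):
    im,d=snap(n); cv2.imwrite(f"pics/{n}0.png",im); np.save(f"pics/{n}0.npy",d)
    c=calibration(n); R=cv2.Rodrigues(np.array(c["rvec"],float))[0]; print(n,c,-R.T@np.array(c["tvec"]).ravel())
print(env.get_state()["time"],env.get_state()["orientation"])
E
```

```text
top {'fx': 426.92922580798444, 'fy': 426.92922580798444, 'cx': 316.57173922587975, 'cy': 200.95175318846125, 'rvec': array([ 2.17289776, -2.15570299,  0.11716743]), 'tvec': array([-0.01358346,  0.56146834,  1.56243783])} [ 0.38724538 -0.01215328  1.61447716]
side {'fx': 509.71161155418486, 'fy': 509.71161155418486, 'cx': 325.4773493231409, 'cy': 196.3989044539027, 'rvec': array([ 2.20372279, -0.34347378,  0.19187163]), 'tvec': array([-0.51187824,  0.17977215,  1.49406674])} [ 0.1340139  -1.17824716  1.0584643 ]
0.1 [-8.06935736e-04  9.91699962e-01  1.28571012e-01 -1.72527826e-04]
```

View pics/top0.png

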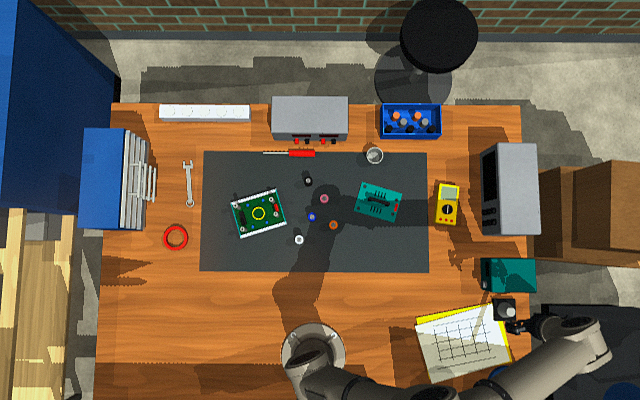

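View pics/side0.png

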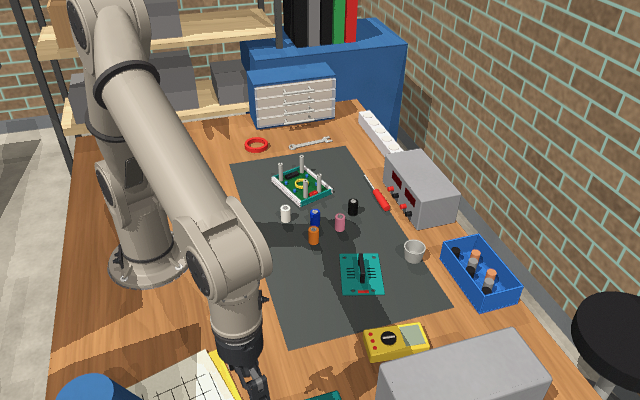

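Top view: chassis around (258,212), with its red block on the right at about (275,208). The cover is around (379,201), with its red mark on the right at about (396,207). Cans: black (307,181), pink (323,198), blue (312,217), orange (333,225), white (299,239). The blue one at (312,217) fits the description, and I'll confirm it in enlarged crops.

```bash
python3 - <<'E'
import cv2,numpy as np
im=cv2.imread("pics/top0.png")
a=cv2.resize(im[180:250,225:325],None,fx=8,fy=8,interpolation=cv2.INTER_CUBIC)
cv2.imwrite("pics/c1.png",a)
a=cv2.resize(im[170:232,345:415],None,fx=9,fy=9,interpolation=cv2.INTER_CUBIC)
cv2.imwrite("pics/c2.png",a)
E
```

```text
(no output)
```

View pics/c1.png

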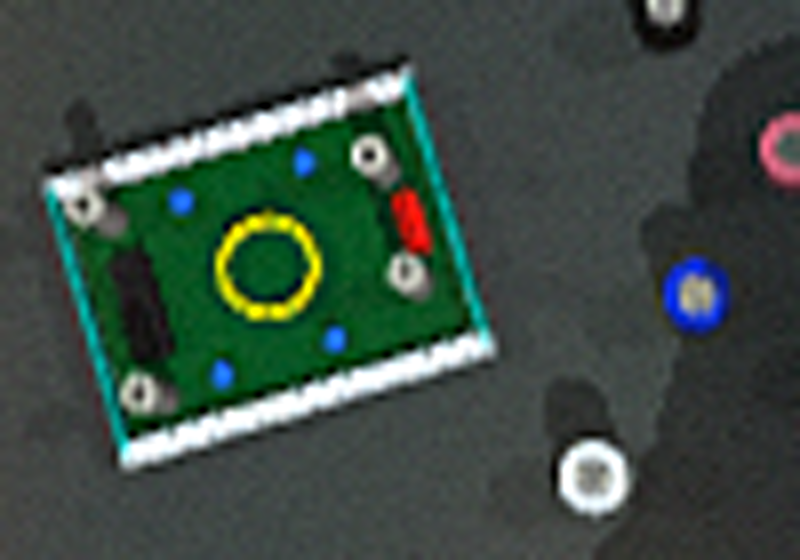

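View pics/c2.png

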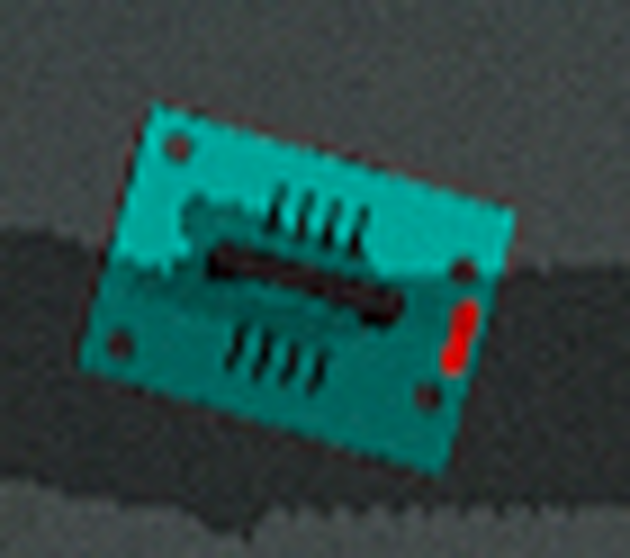

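Crop 1: post holes at wide (85,204) and (138,394), narrow (369,156) and (407,272) beside the red block. The ring centre is (268,266). The blue can's top is at (697,295), and it is the only loose blue cylinder; the black (665,5), pink and white ones are not meant.
Crop 2: cover holes at wide (179,148) and (120,345), narrow (463,271) and (428,397) beside the red mark.

```bash
cat >> h.py <<'E'
L=np.array([[-44,65],[44,65],[-28,-65],[28,-65]])/1000.
def fit(P):  # rigid 2D fit -> x,y,yaw,residual
    P=np.asarray(P)[:,:2]; a=L-L.mean(0); b=P-P.mean(0)
    th=np.arctan2((a[:,0]*b[:,1]-a[:,1]*b[:,0]).sum(),(a*b).sum())
    R=np.array([[np.cos(th),-np.sin(th)],[np.sin(th),np.cos(th)]])
    t=P.mean(0)-R@L.mean(0); return t,th,np.linalg.norm(P-(L@R.T+t),axis=1)
E
python3 - <<'E'
from h import *
def px(p,u0,v0,s): return u0+(p[0]+.5)/s-.5, v0+(p[1]+.5)/s-.5
ch=[px(p,225,180,8) for p in [(138,394),(85,204),(407,272),(369,156)]]
co=[px(p,345,170,9) for p in [(120,345),(179,148),(428,397),(463,271)]]
print("chassis",fit([world("top",*p,z=.08) for p in ch]))
print("cover",fit([world("top",*p,z=.003) for p in co]))
print("ring",world("top",*px((268,266),225,180,8),z=.022))
print("can px",px((697,295),225,180,8),world("top",*px((697,295),225,180,8),z=.05))
im=cv2.imread("pics/side0.png"); h=cv2.cvtColor(im,cv2.COLOR_BGR2HSV)
m=cv2.inRange(h,(110,150,60),(130,255,255)); m[:205]=0;m[235:]=0;m[:,:300]=0;m[:,330:]=0
v,u=np.nonzero(m); print("side blue",u.min(),u.max(),v.min(),v.max(),m.sum()/255)
d=np.load("pics/top0.npy"); 
for u,v in [(312,216),(321,217),(258,240)]: print(world("top",u,v,d=d[v,u]))
t=fit([world("top",*p,z=.08) for p in ch]); 
R=np.array([[np.cos(t[1]),-np.sin(t[1])],[np.sin(t[1]),np.cos(t[1])]])
W=np.c_[L@R.T+t[0],[.08]*4]; print("side posts",proj("side",W).round(1))
b=world("top",*px((697,295),225,180,8),z=.05);print("can base/top side",proj("side",[[b[0],b[1],0],[b[0],b[1],.05]]))
a=im[140:260,265:365]; cv2.imwrite("pics/s1.png",cv2.resize(a,(500,600),interpolation=cv2.INTER_CUBIC))
E
```

```text
chassis (array([0.51580546, 0.20965692]), np.float64(0.3078194239246992), array([0.00080985, 0.00087703, 0.00069315, 0.00080481]))
cover (array([ 0.56329242, -0.24073655]), np.float64(-0.28426063522739564), array([0.0001726 , 0.00053626, 0.00028281, 0.00030069]))
ring [0.51615476 0.20945438 0.022     ]
can px (311.6875, 216.4375) [0.50209867 0.00831756 0.05      ]
side blue 310 319 209 226 143.0
[0.50363943 0.00717186 0.05105075]
[ 0.50440291 -0.02638931 -0.00677202]
[4.15223710e-01 2.10356048e-01 2.38347056e-04]
side posts [[279.1 163.2]
 [300.4 155.4]
 [304.1 179.8]
 [317.9 174.2]]
can base/top side [[313.75077689 223.27864378]
 [313.7854782  211.12991878]]
```

View pics/s1.png

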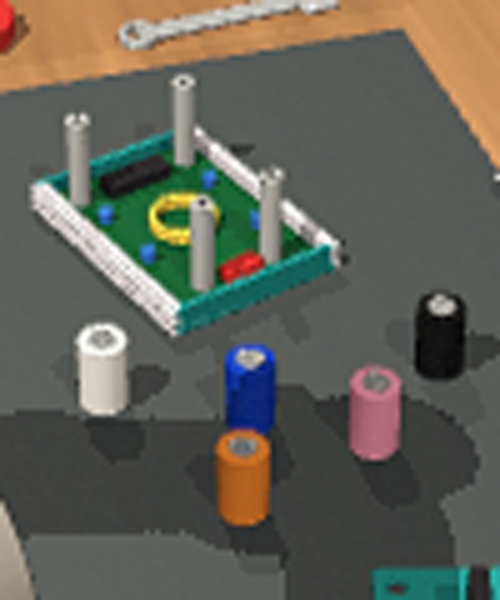

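The crop confirms the blue can at side pixel (314.5,211), between the orange one (242,445 in the crop) and the chassis. The posts reproject within 1 px, with the same small offset for all of them. Next I'll check IK, then pick and place the can.

```bash
cat >> h.py <<'E'
CH=np.array([.5158,.2097]); CY=.308; CO=np.array([.5633,-.2407]); CYW=-.284; CAN=np.array([.5021,.0083])
def down(yaw,s=1):   # tool y along yaw (s=1) or its opposite (s=-1)
    a=(yaw+s*np.pi/2)/2; return [0,np.cos(a),np.sin(a),0]
E
python3 - <<'E'
from h import *
for s in(1,-1):
    for p,z,y in[(CAN,.2,.15),(CH,.2,CY),(CO,.2,CYW),(CO,.09,CYW),(CH,.18,CY)]:
        q=kin.inverse_kinematics([*p,z],down(y,s)); print(s,None if q is None else np.round(q,2))
E
```

```text
1 [ 0.45  0.42 -0.72  2.02  0.37  0.83 -0.33]
1 [ 0.34  0.7  -1.16  1.88  0.74  1.07 -0.82]
1 [ 0.61  0.52 -0.41  1.78  0.26  0.89 -0.2 ]
1 [ 0.58  0.67 -0.37  1.83  0.36  0.7  -0.28]
1 [ 0.32  0.72 -1.13  1.9   0.77  1.04 -0.84]
-1 [-1.04  0.72  1.28  2.11 -0.86  0.99 -2.27]
-1 [ 0.35  0.72 -1.19  1.88  0.77  1.09  2.31]
-1 [-0.48  0.91  1.27  1.85 -0.96  1.16 -2.29]
-1 [ 0.08  0.66  0.3   1.87 -0.31  0.65 -2.86]
-1 [ 0.35  0.76 -1.19  1.89  0.82  1.08  2.27]
```

```bash
python3 - <<'E'
from h import *
q=down(.15)
env.reach([*CAN,.22],q)
env.movel([*CAN,.093],.2)
env.grip(.0,40); s=env.get_state(); print(s["opening"],s["gripper_force"],s["tcp_pos"])
env.movel([*CAN,.22],.2); print(env.get_state()["opening"])
env.reach([*CH,.23],down(CY))
env.movel([*CH,.125],.15)
print(env.movel([*CH,.095],.03,stop_force=6)); s=env.get_state(); print(s["tcp_pos"],s["force"],s["time"])
im,d=snap("top"); 
im2,_=snap("side")
cv2.imwrite("pics/p1.png",np.hstack([cv2.resize(im[170:250,220:300],(400,400)),cv2.resize(im2[130:230,240:340],(400,400))]))
E
```

```text
0.030948105110536115 39.180784821510315 [0.50250474 0.0082123  0.09374233]
0.030916344385676593
True
[0.5157921  0.20966234 0.10527304] [0.19926981 0.05903881 2.48830127] 7.1833
```

View pics/p1.png

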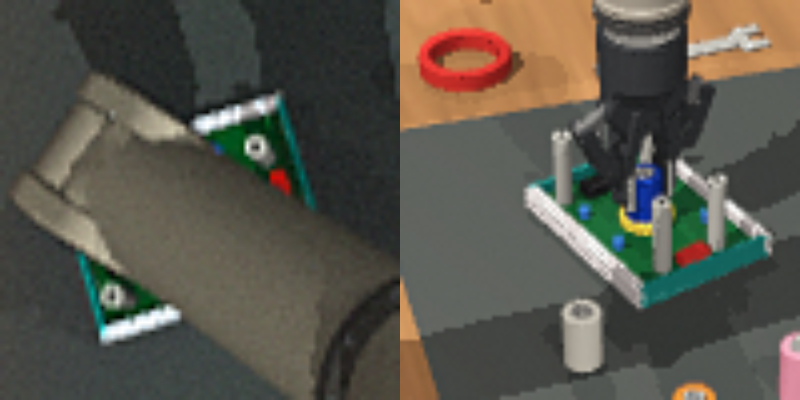

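The side view shows the blue can standing inside the ring at about (648,200). The tool stopped at z 0.105, 12 mm above the pick height, which matches the ring's floor. I'll release it and go for the cover.

```bash
python3 - <<'E'
from h import *
env.grip(.05)
env.movel([*CH,.23],.15)
env.reach([*CO,.2],down(CYW))
im,d=snap("side"); cv2.imwrite("pics/s2.png",im)
env.movel([*CO,.092],.15)
env.grip(0,110); s=env.get_state(); print(s["opening"],s["gripper_force"],s["tcp_pos"],s["time"])
env.movel([*CO,.25],.12); s=env.get_state(); print(s["opening"],s["force"],s["torque"])
env.reach([*CH,.25],down(CY))
s=env.get_state(); print(s["tcp_pos"],s["force"],s["torque"],s["time"])
im2,_=snap("top");im3,_=snap("side"); cv2.imwrite("pics/t3.png",im2); cv2.imwrite("pics/s3.png",im3)
cv2.imwrite("pics/p2.png",np.hstack([cv2.resize(im[130:230,240:340],(400,400)),cv2.resize(im3[80:230,220:370],(400,400))]))
E
```

```text
0.009625924773023035 107.65741467475891 [ 0.56388448 -0.24094811  0.09318196] 11.6167
0.009597021887836493 [ 0.53364027 -0.26798448 -1.99298408] [ 0.00603042 -0.00530123  0.01871969]
[0.51671102 0.2079194  0.24972214] [-0.30569826 -0.39713295 -3.0347844 ] [-0.03576609 -0.0401354   0.01685875] 14.7417
```

View pics/p2.png

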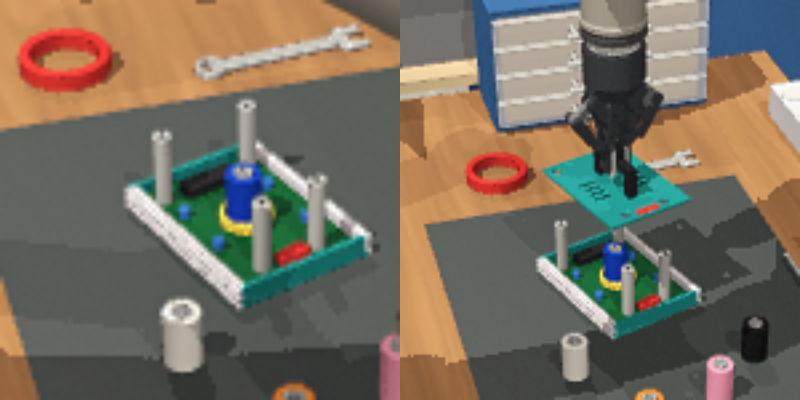

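The left half shows the can upright in the ring, with the gripper away. The right half shows the cover held over the chassis, red mark on the red-block side. I'll lower it to just above hold height and measure the alignment.

```bash
python3 - <<'E'
from h import *
env.movel([*CH,.187],.08); env.dwell(.4); s=env.get_state(); print(s["tcp_pos"],s["force"],s["orientation"],down(CY),s["time"])
im2,_=snap("top");im3,_=snap("side"); cv2.imwrite("pics/t4.png",im2); cv2.imwrite("pics/s4.png",im3)
cv2.imwrite("pics/p3.png",np.hstack([cv2.resize(im2[175:250,225:300],(400,600),interpolation=2) if 0 else cv2.resize(im2[180:245,228:293],(400,400),interpolation=cv2.INTER_CUBIC),cv2.resize(im3[145:195,265:315+15],(400,308),interpolation=cv2.INTER_CUBIC) if 0 else cv2.resize(im3[140:205,265:330],(400,400),interpolation=cv2.INTER_CUBIC)]))
E
```

```text
[0.51587368 0.20968187 0.18716514] [ 0.50945645  0.04812939 -3.43901399] [1.17781937e-04 5.90299764e-01 8.07184095e-01 1.03035172e-04] [0, np.float64(0.5902739362125096), np.float64(0.8072029981536182), 0] 16.1833
```

View pics/p3.png

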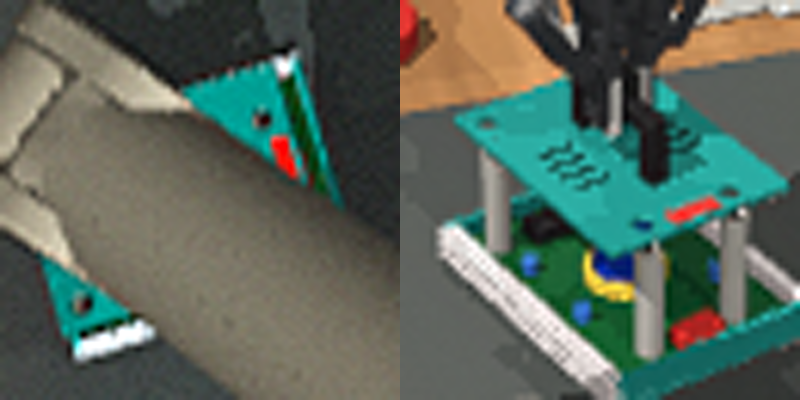

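Left (top view): cover hole 3 at (262,119) and hole 0 at (83,303). Right (side view): holes 0, 2 and 3 at (486,123), (642,224) and (730,192). The cover is level, with its red mark over the red block. Next I'll refine these by centroid and compare each with its thread.

```bash
cat > m.py <<'E'
from h import *
def cen(im,u,v,r=3):   # centroid of non-teal hole around (u,v): weight = local plate brightness (max of G,B) minus pixel's
    g=im[:,:,:2].astype(float).mean(2)
    for _ in range(6):
        vv,uu=np.mgrid[round(v)-r-1:round(v)+r+2,round(u)-r-1:round(u)+r+2]
        k=np.clip(r+.5-np.hypot(uu-u,vv-v),0,1); p=g[vv,uu]
        ring=(np.hypot(uu-u,vv-v)>2.3)&(k>0); w=np.clip(np.median(p[ring])-p-4,0,None)*k
        u,v=(w*uu).sum()/w.sum(),(w*vv).sum()/w.sum()
    return u,v
def px(p,u0,v0,s): return u0+(p[0]+.5)/s-.5, v0+(p[1]+.5)/s-.5
thT=[px(p,225,180,8) for p in [(138,394),(85,204),(407,272),(369,156)]]
thS=[px(p,265,140,5) for p in [(78,121),(183,82),(202,202),(270,174)]]
E
python3 - <<'E'
from m import *
t=cv2.imread("pics/t4.png"); s=cv2.imread("pics/s4.png"); t0=cv2.imread("pics/top0.png")
k=400/65; Z=.098
hT={3:px((262,119),228,180,k),0:px((83,303),228,180,k)}
hS={0:px((86,123),265,140,k),2:px((242,224),265,140,k),3:px((330,192),265,140,k)}
c,s_=np.cos(CY),np.sin(CY); R=np.array([[c,-s_],[s_,c]])
for n,im,H,T in(("top",t,hT,thT),("side",s,hS,thS)):
    for i,p in H.items():
        q=cen(im,*p); th=world(n,*T[i],z=.08)[:2]
        print(n,i,"eye d(mm, chassis axes)",((world(n,*p,z=Z)[:2]-th)@R*1e3).round(2),"cen",((world(n,*q,z=Z)[:2]-th)@R*1e3).round(2),np.round(np.subtract(q,p),2))
for i,p in enumerate(thT): 
    q=cen(t0,*p,r=2); print("thread",i,np.round(np.subtract(q,p),2))
E
```

```text
top 3 eye d(mm, chassis axes) [-1.49  0.4 ] cen [-2.25  0.18] [0.12 0.18]
top 0 eye d(mm, chassis axes) [-0.94 -0.26] cen [-1.98  0.15] [-0.03  0.31]
side 0 eye d(mm, chassis axes) [-4.57  1.96] cen [ 0.6 17. ] [-1.02 -2.45]
side 2 eye d(mm, chassis axes) [-4.27 -0.2 ] cen [-8.76 -9.48] [0.45 1.8 ]
side 3 eye d(mm, chassis axes) [-3.97 -3.11] cen [-15.81 -12.21] [-1.35  2.45]
thread 0 [ 0.19 -0.11]
thread 1 [-0.36  0.12]
  return _methods._mean(a, axis=axis, dtype=dtype,
  ret = ret.dtype.type(ret / rcount)
Traceback (most recent call last):
  File "m.py", line 5, in cen
    vv,uu=np.mgrid[round(v)-r-1:round(v)+r+2,round(u)-r-1:round(u)+r+2]
                   ~~~~~^^^
ValueError: cannot convert float NaN to integer
```

Both cameras put the cover about 2 mm toward chassis -x, which is plausible camera bias since the fingers re-centre the bar. I'll correct by 1.8 mm, then measure again with averaged frames.

```bash
python3 - <<'E'
from m import *
c,s_=np.cos(CY),np.sin(CY); R=np.array([[c,-s_],[s_,c]])
P=CH+R@[.0018,0]
env.movel([*P,.185],.05); env.dwell(.5); print(env.get_state()["tcp_pos"],env.get_state()["force"],env.get_state()["time"])
A={n:np.mean([camera(n)[0].astype(float) for _ in range(15)],0) for n in("top","side")}
np.savez("pics/avg5.npz",**A); Z=.096
pr={n:proj(n,np.c_[L@R.T+P,[Z]*4]) for n in A}; print(pr)
tiles=[]
for n,i in(("top",0),("top",3),("side",0),("side",1),("side",2),("side",3)):
    u,v=np.round(pr[n][i]).astype(int); w=A[n][v-8:v+9,u-8:u+9]
    a=cv2.resize(np.clip(w*1.3,0,255).astype(np.uint8),(255,255),interpolation=cv2.INTER_CUBIC); tiles.append(a); print(n,i,u-8,v-8)
cv2.imwrite("pics/p4.png",np.vstack([np.hstack(tiles[:3]),np.hstack(tiles[3:])]))
E
```

```text
[0.51752465 0.21024627 0.18502352] [ 0.00441573  0.44269256 -3.1153702 ] 17.0333
{'top': array([[240.9214759 , 227.90736426],
       [234.10594375, 204.37566628],
       [274.69291575, 212.83944696],
       [270.23289337, 197.94607763]]), 'side': array([[279.3993494 , 159.14717878],
       [300.79630625, 151.36177357],
       [304.46512987, 175.59875568],
       [318.4164941 , 170.12380302]])}
top 0 233 220
top 3 262 190
side 0 271 151
side 1 293 143
side 2 296 168
side 3 310 162
```

View pics/p4.png

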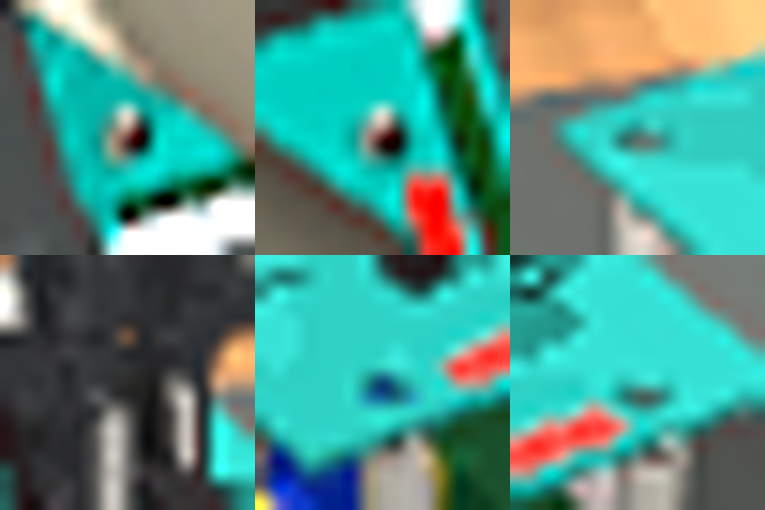

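Top tiles: hole 0 is centred near (128,131) and hole 3 near (383,129). Each shows its post top and dark thread nearly centred once parallax is allowed for. Side tiles: holes 0, 2 and 3 sit over their posts, and hole 1 is hidden by the gripper. I'll finish with a numeric check using colour-difference centroids.

```bash
python3 - <<'E'
from m import *
A=np.load("pics/avg5.npz"); c,s_=np.cos(CY),np.sin(CY); R=np.array([[c,-s_],[s_,c]])
def blob(w,u,v,r):
    vv,uu=np.mgrid[:w.shape[0],:w.shape[1]]
    for _ in range(10):
        k=np.clip(r+.5-np.hypot(uu-u,vv-v),0,1)*w; u,v=(k*uu).sum()/k.sum(),(k*vv).sum()/k.sum()
    return np.array([u,v])
def holes(im,u,v):
    g=im[:,:,1]-im[:,:,2]; p=g[int(v)-4:int(v)+6,int(u)-4:int(u)+6]
    return blob(np.clip(1-g/np.percentile(p,65)-.08,0,1),u,v,2.6)
hT={0:(233+128/15-.5,220+131/15-.5),3:(262+128/15-.5,190+129/15-.5)}
t0=cv2.imread("pics/top0.png").astype(float)
post=[]
for i,p in enumerate(thT):   # refine thread: darkness centroid inside bright top
    g=t0.mean(2); u,v=p; q=blob(np.clip(170-g,0,None),u,v,1.0); post.append(q); print("thr",i,np.round(q-p,2))
print("chassis eye",fit([world("top",*p,z=.08) for p in thT]),"\ncen",fit([world("top",*p,z=.08) for p in post]))
pts={}
for i,p in hT.items():
    q=holes(A["top"],*p); print(i,np.round(q-p,2))
    for zz in(.092,.096): print("d",((world("top",*q,z=zz)[:2]-(R@L[i]+CH))@R*1e3).round(2))
# dark thread seen in the hole, compared with where the cover hole would need it
    d=blob(np.clip(110-A["top"].mean(2),0,None)*(A["top"][:,:,1]-A["top"][:,:,2]<60),*(p+np.array([.5,.4])),1.5)
    print(" seen thread d from CH est",((world("top",*d,z=.08)[:2]-(R@L[i]+CH))@R*1e3).round(2))
E
```

```text
thr 0 [ 0.09 -0.09]
thr 1 [-0.35  0.08]
thr 2 [-0.41 -0.24]
thr 3 [-0.06 -0.15]
chassis eye (array([0.51580546, 0.20965692]), np.float64(0.3078194239246992), array([0.00080985, 0.00087703, 0.00069315, 0.00080481])) 
cen (array([0.5161515 , 0.21031681]), np.float64(0.3142407555741116), array([0.00068447, 0.00070432, 0.00057318, 0.00063671]))
0 [-0.14  0.28]
d [0.16 1.31]
d [-0.22  0.68]
 seen thread d from CH est [-0.32  0.64]
3 [0.01 0.49]
d [0.36 1.58]
d [-0.22  1.3 ]
 seen thread d from CH est [0.45 0.91]
```

The holes and the threads seen through them agree within about 0.5 mm. I'll lower 1.5 mm so the gap is 1 cm, let it settle and hand in.

```bash
python3 - <<'E'
from m import *
s=env.get_state(); p=np.array(s["tcp_pos"]); f0=np.array(s["force"])
c,s_=np.cos(CY),np.sin(CY)
env.movel([*(CH+np.array([c,s_])*.0018),.1835],.03); env.dwell(1.0)
s=env.get_state(); print(s["tcp_pos"],np.array(s["force"])-f0,s["opening"],np.abs(s["joint_velocities"]).max(),s["time"])
print(job.job_done())
E
```

```text
[0.51753666 0.21023863 0.18350132] [-0.12133551 -0.07173982  0.42485417] 0.00992098042280872 0.0014704942112518649 19.7833
the job is handed in; nothing more can be done
None
```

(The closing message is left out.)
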